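# Hang the work lanterns on their display hooks

### The job

Set up the lantern display on the tool stall: hang each work lantern by its carrying handle on a hook, the tall lantern on the high stand and the short lantern on the low stand, and leave both hanging still. Do not tip over a lantern, the amber jar or the spray can.

Things in the scene. Friction and masses are not known exactly. Their poses are not given: they have to be found in the camera images.
- tall_lantern: Tall battery work lantern, loose, upright, 191 mm tall: orange foot 60 mm across, clear body, orange cap 48 mm across with its top at z = 135 mm, above it a rigid black carrying handle shaped as an upside-down U in the body's y-z plane (see its point). 0.2 to 0.4 kg. Origin: centre of the foot's underside; z up, x through the handle's opening.
- short_lantern: Short battery work lantern, loose, upright, 136 mm tall: orange foot 60 mm across, clear body, orange cap 48 mm across with its top at z = 80 mm, above it a rigid black carrying handle shaped as an upside-down U in the body's y-z plane (see its point). 0.2 to 0.4 kg. Origin: centre of the foot's underside; z up, x through the handle's opening.
- tall_lantern_bail (a point): middle of the tall lantern's handle bar, on its axis, 187 mm above the foot's underside. Bar round, 8 mm thick, along y; from its ends two flat legs (10 mm in x, 5 mm in y) go down at y = +-26.5 mm: 58 mm over the outside, 48 mm inside. Opening between bar and cap 48 mm high. Axes as the lantern's.
- short_lantern_bail (a point): middle of the short lantern's handle bar, on its axis, 132 mm above the foot's underside. Bar round, 8 mm thick, along y; from its ends two flat legs (10 mm in x, 5 mm in y) go down at y = +-26.5 mm: 58 mm over the outside, 48 mm inside. Opening between bar and cap 48 mm high. Axes as the lantern's.
- high_stand: High wooden display stand, fixed, 180 mm wide: two posts at y = +-79 mm, cross-bar at x = 0 with one hook (see its point), shelf board above: underside at z = 380 mm, front edge at x = -52 mm, so no gripper fits straight above the seat. Carton 70 x 100 mm below, top at z = 76 mm. Origin on the table under the cross-bar; front and hook look to its -x.
- low_stand: Low wooden display stand, fixed, 180 mm wide: two posts at y = +-79 mm, cross-bar at x = 0 with one hook (see its point), shelf board above: underside at z = 330 mm, front edge at x = -52 mm, so no gripper fits straight above the seat. Carton 70 x 100 mm below, top at z = 76 mm. Origin on the table under the cross-bar; front and hook look to its -x.
- high_stand_seat (a point): top of the high stand's hook bar where a handle should rest, 284 mm above the table, 62 mm in front of the cross-bar; axes as the stand's. The round bar, 8 mm thick, runs level along x to 11 mm before this point, then turns up; the tip ends 31 mm before this point (-x), 20 mm above it. A seated handle's bar axis lies 4 mm above this point.
- low_stand_seat (a point): top of the low stand's hook bar where a handle should rest, 234 mm above the table, 62 mm in front of the cross-bar; axes as the stand's. The round bar, 8 mm thick, runs level along x to 11 mm before this point, then turns up; the tip ends 31 mm before this point (-x), 20 mm above it. A seated handle's bar axis lies 4 mm above this point.
- jar: amber glass jar with steel lid, a bystander, 64 mm across, 85 mm tall, upright in front of the stands. Origin: centre of its underside.
- can: spray can, a bystander, 54 mm across, 150 mm tall, upright at the robot's right. Origin: centre of its underside.
There are look-alikes about, which are no part of the job. What is shaped like the tall_lantern but pink or red is not meant.

How it is judged:
By the outcome, as a careful person would: the job done as asked, in the order asked, and still so for the second after the job is handed in, with the robot touching nothing.
It also fails if it takes over 69 s, if anything falls off the work surface, if the arm or the gripper's body presses on something with over 40 N, if the wrist force passes 120 N, or if a joint passes its speed limit or range.

### The arm

A 6-joint arm with a two-finger parallel gripper is mounted at the origin on the work surface. World frame = base frame: x ahead of the robot, y to its left, z up, the work surface at z = 0. Lengths are in m, angles in rad, forces in N, time in s.
With the tool pointing down it reaches from about 0.25 to 0.775 m from the base axis. Payload 4 kg.
Tool frame: the origin (TCP) lies at the very end of the fingers, on their centre line; the grasp point (between the pads) lies hold_point_z behind it (hold_point_z is the distance from the TCP to the grasp point, in m); z points along the fingers, y is the direction in which the jaws open and shut (so a half turn about z gives the same grasp; the last joint's range is limited). The gripper opens to 94 mm and grips with 3 to 60 N. Pads are 16 mm wide; open, the fingers measure 119 mm over their backs; the gripper's body (75 mm by 177 mm) begins 78 mm behind the grasp point.
Start: joints at [-1.327, 0.087, 1.371, -0, 1.684, -0.103], TCP at [0.187, -0.517, 0.206] pointing down, gripper open.
Joint ranges: [-3.1, 3.1], [-0.76, 2.03], [0.27, 2.55], [-1.08, 4.22], [0.17, 2.65], [-2.57, 2.57]. Speed limits (rad/s): [2.79, 2.79, 3.14, 3.14, 3.14, 3.14].

### API

Orientations are given as [roll, pitch, yaw] about the fixed x, y, z axes, in that order (R = Rz(yaw) Ry(pitch) Rx(roll)).
In Python, from bench import * gives the robot as it stands.
- The arm moves only by the tool step_arm, never from a script. Its argument "increments" is text: rows parted by semicolons, each of 6 numbers parted by spaces: the shift along the tool's x, y, z in cm, then the turn, a rotation vector about the tool's x, y, z in rad. A call has 1 to 5 rows; each row shifts and turns the commanded pose from where the row before left it, along the tool's axes as they then stand; what a row does not reach is not made up. A row lasts 1/10 s, in which the tool goes at most 50 mm and 8.59 degrees, less where a joint would pass 70% of its speed; a pose out of reach is approached as far as the arm can. A call is refused whole if a number of a shift passes 5 or a number of a turn 0.15, either way. A call with a gripper value outside its range is refused whole. "claw" is the gripper's target within -1 to 1 (shut at 1, half-way at 0, fully open at -1), set as the call begins (left out, the last holds). The fingers move at their own pace and stop on an object; the grip force is fixed at half the most. Time passes only in rows, so rows that do not move let the fingers close. It gives the time, the measured TCP pose, the force and the opening at its end, in the units of the state.
- get_obs(): the state, without advancing time (a new reading comes with each control period).
- snapshot(name): name is "side" or "top"; returns the picture (400x640x3 uint8, red, green, blue); there is no depth.
- calibration(name): a dict with "camera_matrix" (3x3 intrinsics, pixels), "eye" and "orientation" of the camera in the world. Camera axes: x right, y up, looking along -z (the intrinsics and any distortion apply to the point x, -y, -z); pixel columns grow to the right and rows downward; lengths in m; the calibration is good to about 2 mm. A picture is of the moment at which its call begins. calibration takes no time and is no camera call.
- close_job(): hands the job in, once; it reports no verdict.
The state is a dict: "time": time; "joint_positions": joint angles; "qvel": joint speeds; "joint_torque": joint torques, N m; "tool_pos": TCP position; "ee_rot": TCP orientation; "wrist_force": force on the tool from outside, world axes, zero at the start; "wrist_torque": the same for the moment, N m; "width": finger opening in m.
Only numpy, scipy, OpenCV 4.12 (cv2) and the standard library are available. Lean on these libraries where they do the work, as an engineer would, in place of code of your own. Each camera call takes 0.05 s, during which the arm holds its last target. There are 200 camera calls.

## Working session

There is one attempt and no reset: what is moved stays moved. The work goes in short steps, Python scripts to look and compute and a tool call to move; the robot and the scene stay as the last step left them, time stands still between calls to the robot, and variables do not carry over. Pictures are saved under pics/ and viewed, about 8 in all and at most 12, crops included, and the job is handed in when it is done.

Besides the shell and the picture viewer there is one more tool, called after "Emit:" as name(argument=value, ...) on one line, values as JSON. step_arm: Moves the arm, as the interface text tells. Its arguments: {"type":"object","properties":{"increments":{"type":"string"},"claw":{"type":"number"}},"required":["increments"]}

```bash
ls; mkdir -p pics; python3 - <<'E'
from bench import *
import cv2
for n in("side","top"):
    cv2.imwrite(f"pics/{n}0.png",snapshot(n)[:,:,::-1]); print(n,calibration(n))
print(get_obs())
try: print(hold_point_z)
except Exception as e: print(e)
E
```

```text
pics
side {'camera_matrix': array([[415.58868172,   0.        , 317.57937923],
       [  0.        , 415.58868172, 201.15614053],
       [  0.        ,   0.        ,   1.        ]]), 'eye': array([-0.00992646, -1.07318986,  0.89734276]), 'orientation': array([ 1.00974687, -0.01832315, -0.51011541])}
top {'camera_matrix': array([[431.17200097,   0.        , 321.98780587],
       [  0.        , 431.17200097, 196.15044399],
       [  0.        ,   0.        ,   1.        ]]), 'eye': array([ 0.42790277, -0.09166253,  1.40715973]), 'orientation': array([ 0.1035652 ,  0.01130835, -1.54522132])}
{'time': 0.1, 'joint_positions': array([-1.32710497e+00,  8.79065737e-02,  1.37204060e+00, -3.14569725e-05,
        1.68361574e+00, -1.03080332e-01]), 'qvel': array([ 0.00014398, -0.00136468, -0.0035712 , -0.00066716, -0.00096153,
       -0.00013895]), 'joint_torque': array([ 2.38086737e-03, -3.41251445e+01, -3.03301799e+01,  7.19930744e-02,
        3.03578249e-02, -1.01885717e-04]), 'tool_pos': array([ 0.18680442, -0.51679647,  0.20443902]), 'ee_rot': array([-3.13962964e+00, -1.71637472e-04,  3.46768005e-01]), 'wrist_force': array([ 1.26765398e-04,  1.48147170e+00, -6.68576669e-01]), 'wrist_torque': array([-0.00562039,  0.04223717,  0.01060025]), 'width': 0.09390884637104531}
0.0188
```

View pics/side0.png

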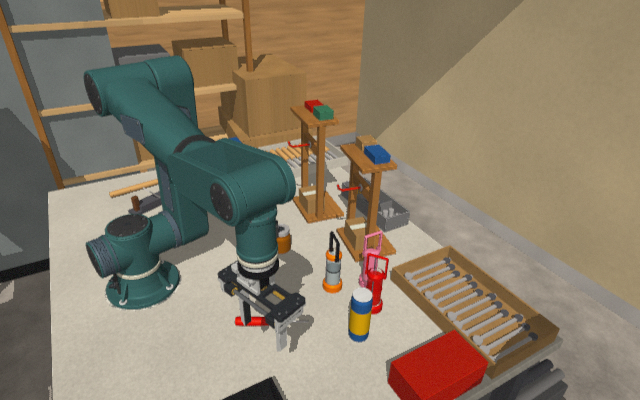

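View pics/top0.png

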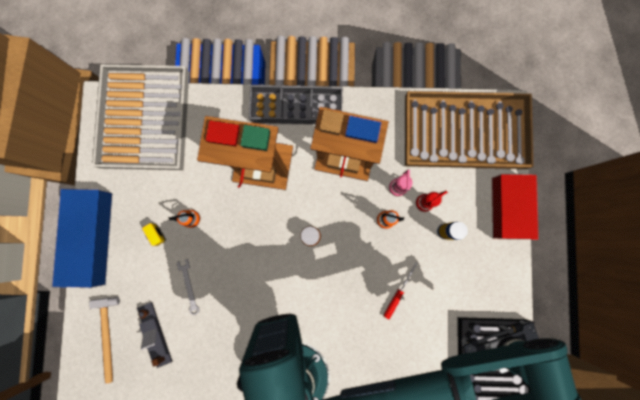

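The top view shows two orange candidates, A at (187,217) and B at (389,217). The look-alikes are pink (401,183) and red (431,200), and the jar lid is at (310,236) and the can at (452,231). In the side view B is at (333,270), while A is hidden behind the arm. Next I'll take close crops.

```bash
cat > h.py <<'E'
import numpy as np, cv2
from scipy.spatial.transform import Rotation as Ro
from bench import *
def cam(n):
    c=calibration(n); return c["camera_matrix"],np.array(c["eye"]),Ro.from_euler("xyz",c["orientation"]).as_matrix()
def proj(n,P):
    K,e,R=cam(n); p=(np.atleast_2d(P)-e)@R*[1,-1,-1]; p=p@K.T; return p[:,:2]/p[:,2:]
def at(n,uv,z):
    K,e,R=cam(n); d=R@(np.linalg.inv(K)@[uv[0],uv[1],1]*[1,-1,-1]); return e+d*(z-e[2])/d[2]
def crop(src,x,y,w,h,s,out):
    im=cv2.imread(src)[y:y+h,x:x+w]; cv2.imwrite(out,cv2.resize(im,None,fx=s,fy=s,interpolation=cv2.INTER_CUBIC))
E
python3 - <<'E'
from h import *
crop("pics/top0.png",150,100,260,150,3,"pics/tc.png")
crop("pics/side0.png",260,90,160,220,2.7,"pics/sc.png")
print(proj("side",at("top",(389,217),.1)),proj("side",at("top",(389,217),.0)), at("top",(389,217),.14),at("top",(187,217),.14),at("top",(240,150),.35),at("top",(350,145),.35),at("top",(452,231),.15),at("top",(310,236),.085))
E
```

```text
[[333.28064965 259.8026405 ]] [[336.07763377 287.13161997]] [ 0.50250318 -0.2721742   0.14      ] [0.48765953 0.32264717 0.14      ] [0.64833342 0.13085296 0.35      ] [ 0.66737068 -0.1434703   0.35      ] [ 0.46588058 -0.45330128  0.15      ] [ 0.44166522 -0.0397192   0.085     ]
```

View pics/tc.png

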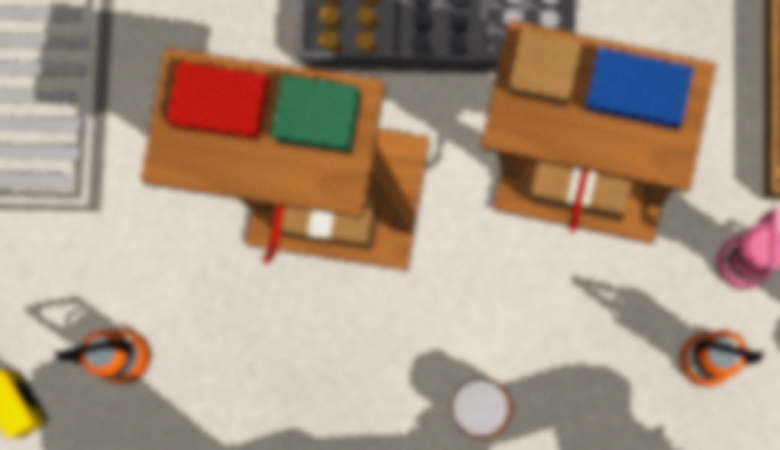

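View pics/sc.png

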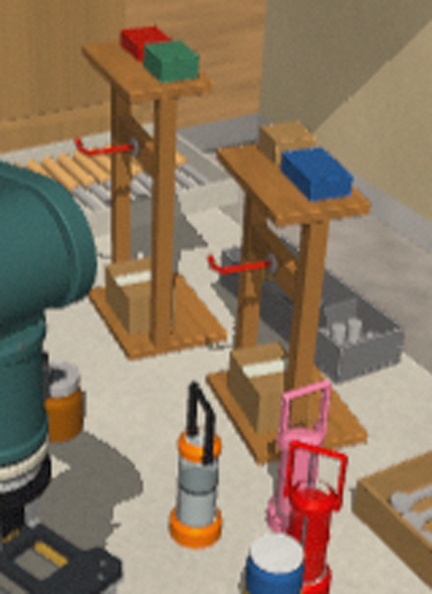

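```bash
cat > fit.py <<'E'
from h import *
from scipy.optimize import least_squares
T=lambda c:np.array(c)/3+[150,100]; S=lambda c:np.array(c)/2.7+[260,90]
def W(p,L):
    c,s=np.cos(p[2]),np.sin(p[2]); L=np.atleast_2d(L); return np.c_[p[0]+c*L[:,0]-s*L[:,1],p[1]+s*L[:,0]+c*L[:,1],L[:,2]]
def stand(g,z,top,side):
    def r(p):
        Z=z+p[3]
        Lt=[(-.052,.09,Z+.096),(-.052,-.09,Z+.096),(-.093,0,z+.02)]
        Ls=Lt+[(-.077,0,z-.006),(-.006,0,z-.004)]
        return np.r_[(proj("top",W(p,Lt))-top).ravel(),(proj("side",W(p,Ls))-side).ravel()]
    return least_squares(r,g+[.012],loss="soft_l1")
if __name__=="__main__":
    for nm,g,z,t,s in (("high",[.66,.13,-.1],.284,[(143,183),(363,210),(269,262)],[(83,46),(158,93),(78,142),(84,155),(133,148)]),
                   ("low",[.67,-.14,-.1],.234,[(484,147),(690,188),(575,228)],[(217,148),(318,213),(211,257),(215,270),(272,264)])):
        q=stand(g,z,T(t),S(s)); print(nm,q.x.round(4),"seat",W(q.x,(-.062,0,z)).round(4),"\n",q.fun.round(1))
    im0=cv2.imread("pics/top0.png"); im1=cv2.imread("pics/side0.png")
    f=lambda im,x,y,w,h,s:cv2.resize(im[y:y+h,x:x+w],None,fx=s,fy=s,interpolation=cv2.INTER_CUBIC)
    cv2.imwrite("pics/lc.png",np.hstack([f(im0,160,195,50,45,6),f(im0,365,195,50,45,6),cv2.resize(f(im1,312,225,45,75,3.6),(162,270))]))
E
python3 fit.py
```

```text
high [ 0.6535  0.1279 -0.0947  0.012 ] seat [[0.5918 0.1338 0.284 ]] 
 [-0.   0.1  1.1 -0.1  0.1 -0.4 -1.4 -0.2 -9.6  0.1 -1.1 -1.6  1.1 -0.3
  1.5 -1.3]
low [ 0.6936 -0.1432 -0.1668  0.0147] seat [[ 0.6324 -0.1329  0.234 ]] 
 [ -0.5  -0.4   1.6  -0.7   0.1   0.6  -0.8  -0.3 -14.3   0.7  -1.2  -0.8
   1.7   0.8   1.1  -1. ]
```

View pics/lc.png

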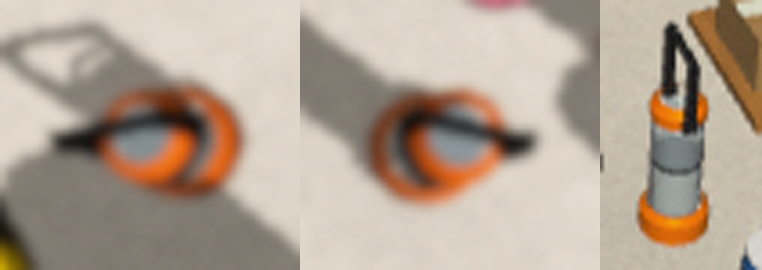

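A is short and B is tall, judging by how far each handle bar is displaced from its foot. The left stand is the high one. Next I'll fit the lantern poses.

```bash
cat > lan.py <<'E'
from fit import *
a=np.linspace(0,2*np.pi,40); 
circ=lambda p,z,r:np.c_[p[0]+r*np.cos(a),p[1]+r*np.sin(a),0*a+z]
def lantern(h,g,top=None,side=None):
    # bbox of foot (umin,umax,vmax; None skip) , bar outer ends +y,-y
    def r(p):
        o=[]
        for n,m in (("top",top),("side",side)):
            if m is None: continue
            f=proj(n,np.r_[circ(p,0,.03),circ(p,.012,.03)]); b=proj(n,W(p,[(0,.029,h),(0,-.029,h)]))
            v=[f[:,0].min(),f[:,0].max(),f[:,1].max()]
            o+=[x-y for x,y in zip(v,m[0]) if y is not None]
            o+=[d for i in (0,1) if m[1][i] is not None for d in b[i]-m[1][i]]
        return np.array(o)
    return least_squares(r,g,loss="soft_l1")
def draw(im,n,p,h):
    for P in (circ(p,0,.03),circ(p,h-.052,.024),W(p,[(0,y,z) for y,z in((.0265,h-.052),(.0265,h),(-.0265,h),(-.0265,h-.052))])):
        cv2.polylines(im,[np.int32(proj(n,P)*8*8)],False,(0,255,0),1,cv2.LINE_AA,3)
E
python3 - <<'E'
from lan import *
tb=lambda u,v:np.array([365+(u-300)/6,195+v/6]); ta=lambda u,v:np.array([160+u/6,195+v/6]); sb=lambda u,v:np.array([312+(u-600)/3.6,225+v/3.6])
B=lantern(.187,[.49,-.26,-.3],([tb(370,0)[0],None,tb(0,203)[1]],[None,tb(533,145)]),([sb(639,0)[0],sb(708,0)[0],sb(0,243)[1]],[sb(671,29),sb(692,58)]))
A=lantern(.132,[.48,.32,.2],([None,ta(242,0)[0],ta(0,197)[1]],[ta(54,143),None]))
print(B.x,B.fun.round(1)); print(A.x,A.fun.round(1))
im=cv2.resize(cv2.imread("pics/top0.png"),None,fx=8,fy=8,interpolation=cv2.INTER_CUBIC); s=cv2.resize(cv2.imread("pics/side0.png"),None,fx=8,fy=8,interpolation=cv2.INTER_CUBIC)
draw(im,"top",A.x,.132);draw(im,"top",B.x,.187);draw(s,"side",B.x,.187)
c=lambda im,x,y,w=45,h=70:im[y*8:(y+h)*8,x*8:(x+w)*8]
cv2.imwrite("pics/ov.png",cv2.resize(np.hstack([c(im,163,185),c(im,367,185),c(s,312,225)]),None,fx=.7,fy=.7))
E
```

```text
[ 0.50316307 -0.28086822 -0.26516704] [-0.4 -0.4  0.5 -0.3 -0.5  0.   0.2  0.  -2.1 -0.2  1.9]
[0.48961998 0.35239525 0.30590279] [ 0.6 -0.1 -0.5  0.1]
```

View pics/ov.png

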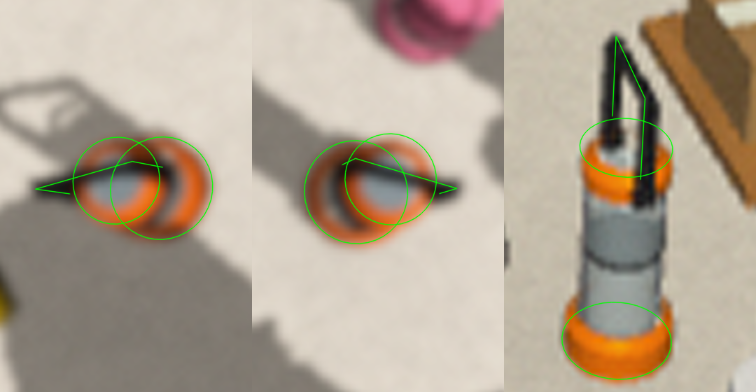

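Both overlays fit, so B is tall_lantern at (0.503,-0.281) with yaw -0.265, and A is short at (0.490,0.352). I'll grip the handle across its legs with the tool tilted 43° forward. First move: raise and turn.

Emit:
step_arm(increments="0 0 -3 0 0 0.15; 0 0 -3 0 0 0.15; 0 0 -2 0 0 0.15; 0 0 -2 0 0 0.15; 0 0 0 0 0.15 0", claw=-1)

```text
time: 0.6
tool_pos: [0.1906, -0.5187, 0.3077]
ee_rot: [3.138, -0.155, -0.249]
wrist_force: [-0.5, -0.9, -0.2]
width: 0.0936
```

Emit:
step_arm(increments="0 0 0 0 0.15 0; 0 0 0 0 0.15 0; 0 0 0 0 0.15 0; 0 0 0 0 0.15 0; 0 0 0 0 0 0")

```text
time: 1.1
tool_pos: [0.1839, -0.5157, 0.2999]
ee_rot: [-3.127, -0.749, -0.269]
wrist_force: [-0.1, 0.3, -1.9]
width: 0.0939
```

```bash
cat > go.py <<'E'
from h import *
def pose(): 
    o=get_obs(); return np.array(o["tool_pos"]),Ro.from_euler("xyz",o["ee_rot"]),o
def to(G,psi,tilt=.75,back=0,lab=""):
    # grasp point G, approach azimuth psi, tilt from vertical; print shift cm (current tool axes) and turn
    p,R,o=pose(); Rt=Ro.from_euler("xyz",[np.pi,0,psi])*Ro.from_rotvec([0,tilt,0]); tz=Rt.as_matrix()[:,2]
    P=np.array(G)+(.0188-back)*tz; d=R.inv().apply(P-p)*100
    print(lab,"t",o["time"],"world d",(P-p).round(4),"tool cm",d.round(2),"turn",(R.inv()*Rt).as_rotvec().round(3),"w",round(o["width"],4))
def P(x,y,yaw,dx,dy,z): return [x+np.cos(yaw)*dx-np.sin(yaw)*dy,y+np.sin(yaw)*dx+np.cos(yaw)*dy,z]
E
python3 - <<'E'
from go import *
print(pose()[:2],pose()[1].as_matrix().round(3),pose()[2]["joint_positions"].round(3))
to([.503,-.281,.179],-.265,back=.1)
E
```

```text
(array([ 0.1839449 , -0.51568112,  0.29986104]), Rotation.from_matrix(array([[ 0.70596106, -0.25673659,  0.66007977],
                            [-0.19490228, -0.96642496, -0.16743921],
                            [ 0.68090534, -0.01044549, -0.73229694]]))) [[ 0.706 -0.257  0.66 ]
 [-0.195 -0.966 -0.167]
 [ 0.681 -0.01  -0.732]] [-1.798 -0.116  1.571  0.751  1.642  0.11 ]
 t 1.1 world d [ 0.2656  0.2492 -0.0614] tool cm [  9.71 -30.84  17.86] turn [-0.011  0.001 -0.003] w 0.0939
```

Emit:
step_arm(increments="1.2 -3.85 2.2 0 0 0; 1.2 -3.85 2.2 0 0 0; 1.2 -3.85 2.2 0 0 0; 1.2 -3.85 2.2 0 0 0; 1.2 -3.85 2.2 0 0 0")

```text
time: 1.6
tool_pos: [0.3516, -0.3595, 0.2669]
ee_rot: [3.138, -0.75, -0.251]
wrist_force: [1.0, -1.1, -0.1]
width: 0.0942
```

Emit:
step_arm(increments="1.2 -3.85 2.2 0 0 0; 1.2 -3.85 2.2 0 0 0; 1.3 -3.85 2.2 0 0 0; 0 0 0 0 0 0; 0 0 0 0 0 0")

```text
time: 2.1
tool_pos: [0.4506, -0.2645, 0.2439]
ee_rot: [3.139, -0.75, -0.245]
wrist_force: [0.3, -0.8, -0.5]
width: 0.0939
```

```bash
python3 - <<'E'
from go import *
to([.503,-.281,.179],-.265,back=.1)
to([.503,-.281,.179],-.265,back=.1)
to([.503,-.281,.179],-.265)
from lan import *
x=[.503,-.281,-.265]
ims=[]
for n,(u,v,w,h) in (("top",(350,150,100,100)),("side",(300,170,100,140))):
    im=snapshot(n)[:,:,::-1].copy(); cv2.imwrite(f"pics/{n}1.png",im); im=cv2.resize(im,None,fx=8,fy=8,interpolation=cv2.INTER_CUBIC); draw(im,n,x,.187)
    ims.append(cv2.resize(im[v*8:(v+h)*8,u*8:(u+w)*8],(400,400*h//w)))
H=max(i.shape[0] for i in ims); cv2.imwrite("pics/a1.png",np.hstack([np.pad(i,((0,H-i.shape[0]),(0,0),(0,0))) for i in ims]))
cv2.imwrite("pics/A1.png",cv2.resize(cv2.imread("pics/side1.png")[140:290,180:340],None,fx=4,fy=4))
E
```

```text
t 2.1 world d [-0.0011 -0.002  -0.0055] tool cm [-0.42  0.21  0.37] turn [-0.011 -0.     0.015] w 0.0939
 t 2.1 world d [-0.0011 -0.002  -0.0055] tool cm [-0.42  0.21  0.37] turn [-0.011 -0.     0.015] w 0.0939
 t 2.1 world d [ 0.0647 -0.0198 -0.0787] tool cm [-0.42  0.32 10.37] turn [-0.011 -0.     0.015] w 0.0939
```

View pics/a1.png

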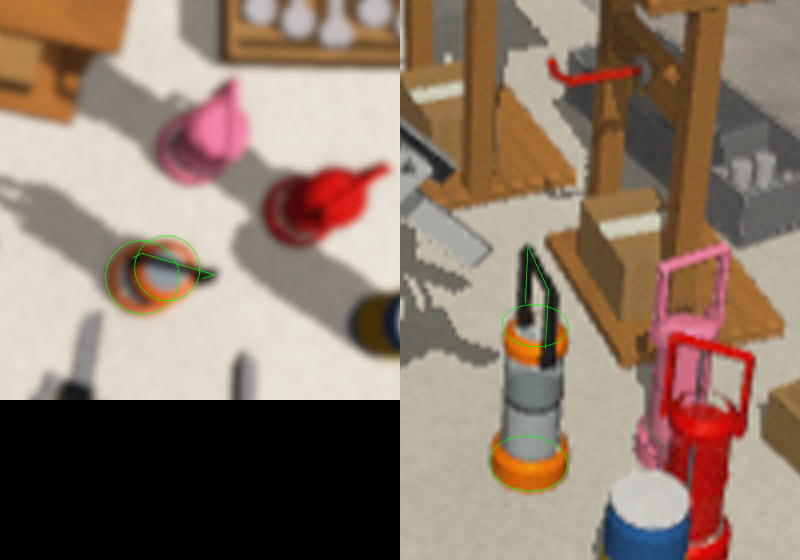

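Fingers straddle the handle, with tips at about (85,330) and (243,370) in the crop, and the jaw line is parallel to the bar. Advancing along the tool axis to grasp.

Emit:
step_arm(increments="-0.4 0.4 0 0 0 0.015; 0 0 3 0 0 0; 0 0 3 0 0 0; 0 0 2.5 0 0 0; 0 0 1.8 0 0 0")

```text
time: 2.7
tool_pos: [0.5118, -0.2904, 0.1627]
ee_rot: [-3.126, -0.748, -0.28]
wrist_force: [-0.0, 0.6, -0.2]
width: 0.0944
```

```bash
python3 - <<'E'
from go import *
to([.502,-.283,.179],-.265); print(pose()[2]["wrist_force"])
from lan import *
ims=[]
for n,(u,v,w,h) in (("top",(350,150,100,100)),("side",(300,190,100,100))):
    im=snapshot(n)[:,:,::-1].copy(); ims.append(cv2.resize(im[v:(v+h),u:(u+w)],(400,400*h//w),interpolation=cv2.INTER_CUBIC))
cv2.imwrite("pics/a2.png",np.hstack(ims))
E
```

```text
t 2.7 world d [0.0026 0.004  0.0026] tool cm [ 0.27 -0.46 -0.09] turn [-0.005  0.002 -0.011] w 0.0944
[-0.00714194  0.63637171 -0.2161167 ]
```

View pics/a2.png

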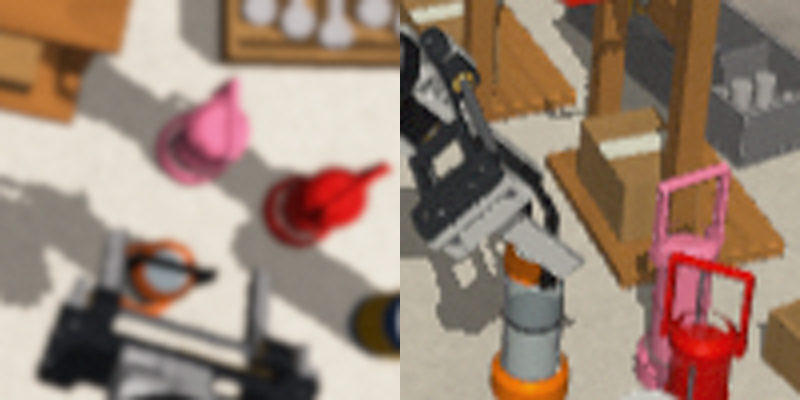

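The left finger is closer to the handle than the right one, and the pose reading agrees. I'll shift by -0.5 along tool y, then close.

Emit:
step_arm(increments="0.2 -0.5 0 0 0 0; 0 0 0 0 0 0")

```text
time: 3.0
tool_pos: [0.5155, -0.2844, 0.1679]
ee_rot: [-3.129, -0.752, -0.275]
wrist_force: [0.0, 0.3, 0.3]
width: 0.0938
```

Emit:
step_arm(increments="0 0 0 0 0 0; 0 0 0 0 0 0; 0 0 0 0 0 0; 0 0 0 0 0 0; 0 0 0 0 0 0", claw=1)

```text
time: 3.5
tool_pos: [0.5158, -0.2831, 0.1663]
ee_rot: [-3.128, -0.75, -0.273]
wrist_force: [0.2, -0.2, 0.8]
width: 0.0578
```

Emit:
step_arm(increments="0 0 0 0 0 0; 0 0 0 0 0 0; 0 0 0 0 0 0; 0 0 0 0 0 0")

```text
time: 3.9
tool_pos: [0.5159, -0.2832, 0.1663]
ee_rot: [-3.128, -0.75, -0.274]
wrist_force: [0.7, 0.9, 0.9]
width: 0.0578
```

Gripped: the opening is 57.8 mm, which matches the 58 mm handle. Lifting.

Emit:
step_arm(increments="0.7 0 -0.7 0 0 0; 1.4 0 -1.5 0 0 0; 2 0 -2.2 0 0 0; 2 0 -2.2 0 0 0; 2 0 -2.2 0 0 0")

```text
time: 4.4
tool_pos: [0.5139, -0.2837, 0.2851]
ee_rot: [-3.126, -0.746, -0.275]
wrist_force: [-0.2, -0.4, -2.8]
width: 0.0575
```

Emit:
step_arm(increments="1.4 0 -1.5 0 0 0; 0.7 0 -0.7 0 0 0; 0 0 0 0 0 0")

```text
time: 4.7
tool_pos: [0.5151, -0.2848, 0.3173]
ee_rot: [-3.129, -0.751, -0.273]
wrist_force: [-0.0, -0.8, -3.1]
width: 0.0576
```

```bash
python3 - <<'E'
from go import *
print(pose()[0],pose()[2]["wrist_force"],pose()[2]["joint_positions"].round(2))
s=[.5918,.1338,-.095]
for dx in (-.10,0):
  to(P(*s,dx,0,.284+.032-.0085),-.095,lab=dx)
cv2.imwrite("pics/a3.png",np.hstack([snapshot("side")[80:330,150:420,::-1],snapshot("top")[100:350,150:450,::-1]]))
E
```

```text
[ 0.5151106  -0.28483976  0.31731914] [-0.03273881 -0.77302421 -3.14104893] [-0.83 -0.35  1.72  0.42  1.14  0.96]
-0.1 t 4.7 world d [-0.0101  0.4269 -0.0236] tool cm [-10.72 -40.92  -6.28] turn [ 0.109 -0.002 -0.13 ] w 0.0576
0 t 4.7 world d [ 0.0894  0.4174 -0.0236] tool cm [ -3.53 -42.61   0.46] turn [ 0.109 -0.002 -0.13 ] w 0.0576
```

Emit:
step_arm(increments="-0.33 -1.5 -0.29 0 0 0; -0.67 -3 -0.59 0 0 0; -0.9 -4 -0.8 0 0 0; -0.9 -4 -0.8 0 0 0; -0.9 -4 -0.8 0 0 0")

```text
time: 5.3
tool_pos: [0.5092, -0.111, 0.3132]
ee_rot: [-3.126, -0.745, -0.276]
wrist_force: [-0.3, 0.0, -4.8]
width: 0.0575
```

Emit:
step_arm(increments="-0.9 -4 -0.8 0 0 0; -0.9 -4 -0.8 0 0 0; -0.9 -4 -0.8 0 0 0; -0.9 -4 -0.8 0 0 0; -0.9 -4 -0.8 0 0 0")

```text
time: 5.8
tool_pos: [0.5031, 0.0985, 0.3143]
ee_rot: [-3.129, -0.746, -0.272]
wrist_force: [1.4, -0.6, -3.2]
width: 0.0577
```

Emit:
step_arm(increments="-0.67 -3 -0.59 0 0 0; -0.33 -1.4 -0.29 0 0 0; 0 0 0 0.055 0 -0.065; 0 0 0 0.055 0 -0.065; 0 0 0 0 0 0")

```text
time: 6.3
tool_pos: [0.5022, 0.1416, 0.3144]
ee_rot: [-3.139, -0.747, -0.097]
wrist_force: [0.5, -0.6, -3.6]
width: 0.0577
```

Emit:
step_arm(increments="0 0 0 0 0 0; 0 0 0 0 0 0")

```text
time: 6.5
tool_pos: [0.503, 0.1423, 0.3161]
ee_rot: [-3.139, -0.749, -0.097]
wrist_force: [-0.1, -0.8, -4.1]
width: 0.0576
```

```bash
python3 - <<'E'
from go import *
print(pose()[0],pose()[2]["wrist_force"],pose()[2]["joint_positions"].round(2))
s=[.5918,.1338,-.095]
for dx in (-.10,0):
  to(P(*s,dx,0,.284+.032-.007),-.095,lab=dx)
a=snapshot("side");b=snapshot("top"); cv2.imwrite("pics/side4.png",a[:,:,::-1]);cv2.imwrite("pics/top4.png",b[:,:,::-1])
f=lambda im:cv2.resize(im,(400,400),interpolation=cv2.INTER_CUBIC)
cv2.imwrite("pics/a4.png",np.hstack([f(a[90:230,220:360,::-1]),f(b[130:250,190:310,::-1])]))
E
```

```text
[0.50297263 0.1422846  0.31608096] [-0.07104815 -0.76392038 -4.13172399] [ 0.37 -0.47  1.8  -0.34  1.14  2.08]
-0.1 t 6.5 world d [ 0.002  -0.0002 -0.0208] tool cm [-1.27  0.01  1.67] turn [-0.001  0.001 -0.001] w 0.0576
0 t 6.5 world d [ 0.1016 -0.0097 -0.0208] tool cm [6.05 0.   8.47] turn [-0.001  0.001 -0.001] w 0.0576
```

View pics/a4.png

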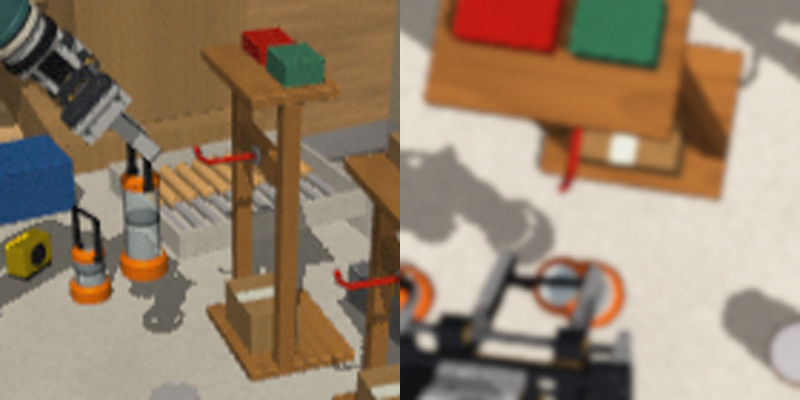

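```bash
python3 - <<'E'
from go import *
p,R,o=pose(); G=p-.0188*R.as_matrix()[:,2]; b=G+[0,0,.007]; print("bar by arm",b, "px",proj("top",b),proj("side",b))
print("bar seen (234.1,214.9)",at("top",(234.1,214.9),b[2]))
print("tip seen",at("top",(240.1,186.4),.304),"model",P(.5918,.1338,-.095,-.031,0,.304))
print("low edge of foot px by arm", proj("side",b-[0,0,.187]))
E
```

```text
bar by arm [0.49036758 0.14374117 0.33743144] px [[232.98608241 213.32186174]] [[267.84221612 134.92471087]]
bar seen (234.1,214.9) [0.48650712 0.14077811 0.33743144]
tip seen [0.5623735  0.13594711 0.304     ] model [np.float64(0.5609397823245874), np.float64(0.13674057222767128), 0.304]
low edge of foot px by arm [[270.18868556 183.11829347]]
```

Emit:
step_arm(increments="-0.6 0 0.8 0 0 0; -0.7 0 0.8 0 0 0; 0.7 0 0.7 0 0 0; 1.1 0 1 0 0 0; 0 0 0 0 0 0")

```text
time: 7.1
tool_pos: [0.5306, 0.1394, 0.296]
ee_rot: [-3.14, -0.751, -0.096]
wrist_force: [0.3, -0.2, -2.9]
width: 0.0577
```

```bash
python3 - <<'E'
from go import *
p,R,o=pose(); print(p,o["wrist_force"])
for dx in (-.04,.003):to(P(.5918,.1338,-.095,dx,0,.284+.032-.007),-.095,lab=dx)
E
```

```text
[0.53059747 0.13940761 0.2959503 ] [ 0.27641983 -0.16101143 -2.85025482]
-0.04 t 7.1 world d [ 0.0341 -0.003  -0.0007] tool cm [ 2.46 -0.02  2.39] turn [-0.001 -0.001 -0.001] w 0.0577
0.003 t 7.1 world d [ 0.0769 -0.0071 -0.0007] tool cm [ 5.6  -0.02  5.32] turn [-0.001 -0.001 -0.001] w 0.0577
```

Emit:
step_arm(increments="1.2 0 1.1 0 0 0; 1.2 0 1.1 0 0 0; 1.2 0 1.1 0 0 0; 1.2 0 1.1 0 0 0; 0.9 0 0.9 0 0 0")

```text
time: 7.6
tool_pos: [0.6075, 0.1323, 0.2965]
ee_rot: [-3.139, -0.751, -0.096]
wrist_force: [0.5, -0.1, -2.8]
width: 0.0576
```

Emit:
step_arm(increments="0 0 0 0 0 0; 0 0 0 0 0 0")

```text
time: 7.8
tool_pos: [0.6064, 0.1324, 0.296]
ee_rot: [-3.139, -0.749, -0.096]
wrist_force: [0.7, 0.1, -3.9]
width: 0.0575
```

```bash
python3 - <<'E'
from go import *
p,R,o=pose(); print(p,o["wrist_force"])
to(P(.5918,.1338,-.095,.004,0,.284+.004-.007),-.095)
a=snapshot("side");b=snapshot("top")
f=lambda im:cv2.resize(im,(400,400),interpolation=cv2.INTER_CUBIC)
cv2.imwrite("pics/a5.png",np.hstack([f(a[90:190,240:340,::-1]),f(b[130:230,190:290,::-1])]))
E
```

```text
[0.60636291 0.13244566 0.29599349] [ 0.70880561  0.08733951 -3.94510915]
 t 7.8 world d [ 0.0022 -0.0002 -0.0287] tool cm [-1.8   0.01  2.25] turn [-0.001  0.001 -0.001] w 0.0575
```

View pics/a5.png

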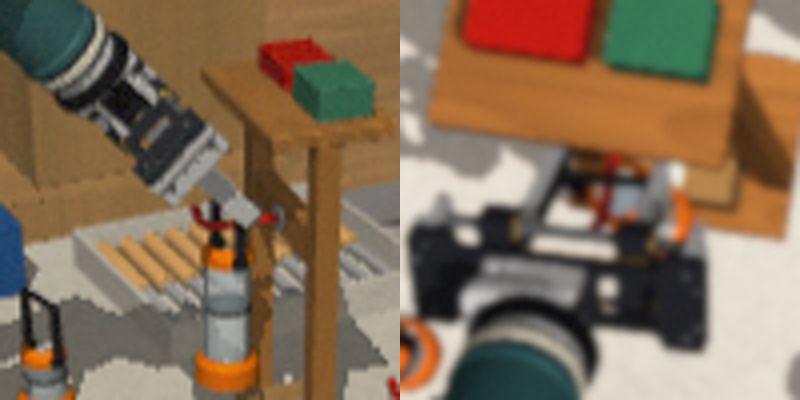

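The hook's red tip, at (200,215) in the side crop, now passes through the handle opening. Lowering.

Emit:
step_arm(increments="-0.5 0 0.6 0 0 0; -0.5 0 0.6 0 0 0; -0.4 0 0.5 0 0 0; -0.2 0 0.3 0 0 0; 0 0 0 0 0 0")

```text
time: 8.4
tool_pos: [0.6083, 0.1324, 0.2696]
ee_rot: [-3.14, -0.749, -0.095]
wrist_force: [-0.4, 0.3, -3.9]
width: 0.0576
```

Emit:
step_arm(increments="-0.1 0 0.15 0 0 0; -0.1 0 0.15 0 0 0; 0 0 0 0 0 0")

```text
time: 8.7
tool_pos: [0.6093, 0.1324, 0.2676]
ee_rot: [-3.139, -0.751, -0.096]
wrist_force: [0.2, -0.0, -3.9]
width: 0.0576
```

Emit:
step_arm(increments="-0.1 0 0.1 0 0 0; 0 0 0 0 0 0")

```text
time: 8.9
tool_pos: [0.6096, 0.1324, 0.2673]
ee_rot: [-3.139, -0.753, -0.096]
wrist_force: [-2.0, -1.0, -1.1]
width: 0.0577
```

The weight is coming onto the hook: vertical force went from -3.9 to -1.1 N. One more small step, then open.

Emit:
step_arm(increments="-0.05 0 0.06 0 0 0; 0 0 0 0 0 0")

```text
time: 9.1
tool_pos: [0.6097, 0.1324, 0.2671]
ee_rot: [-3.138, -0.753, -0.096]
wrist_force: [-2.3, -0.0, 0.5]
width: 0.0575
```

Emit:
step_arm(increments="0 0 0 0 0 0; 0 0 0 0 0 0; 0 0 0 0 0 0; 0 0 0 0 0 0; 0 0 0 0 0 0", claw=-1)

```text
time: 9.6
tool_pos: [0.6093, 0.1324, 0.2654]
ee_rot: [-3.139, -0.751, -0.096]
wrist_force: [0.0, 0.2, 0.4]
width: 0.0926
```

Emit:
step_arm(increments="0 0 0 0 0 0; 0 0 -0.5 0 0 0; 0 0 -1 0 0 0; 0 0 -2 0 0 0; 0 0 -3 0 0 0")

```text
time: 10.1
tool_pos: [0.5641, 0.1362, 0.312]
ee_rot: [-3.14, -0.748, -0.096]
wrist_force: [0.5, -0.5, 0.6]
width: 0.0938
```

Emit:
step_arm(increments="0 0 -3 0 0 0; 0 0 -3 0 0 0; 0 0 -3 0 0 0; 0 0 0 0 0 0; 0 0 0 0 0 0")

```text
time: 10.6
tool_pos: [0.5037, 0.1424, 0.3799]
ee_rot: [-3.137, -0.753, -0.096]
wrist_force: [-0.1, 0.8, -0.6]
width: 0.0938
```

```bash
python3 - <<'E'
from go import *
p,R,o=pose(); print(p,o["wrist_force"],o["joint_positions"].round(2))
to([.4896,.3524,.125],.306,back=.1)
a=snapshot("side");b=snapshot("top")
f=lambda im:cv2.resize(im,(400,400),interpolation=cv2.INTER_CUBIC)
cv2.imwrite("pics/side6.png",a[:,:,::-1])
cv2.imwrite("pics/a6.png",np.vstack([np.hstack([f(a[90:210,220:340,::-1]),f(b[130:230,190:290,::-1])])]))
E
```

```text
[0.50366248 0.14239097 0.37994679] [-0.10411265  0.78077308 -0.61494433] [ 0.37 -0.45  1.67 -0.33  1.25  2.03]
 t 10.6 world d [-0.0668  0.1933 -0.1955] tool cm [-19.58 -18.57   8.52] turn [ 0.27  -0.004 -0.294] w 0.0938
```

View pics/a6.png

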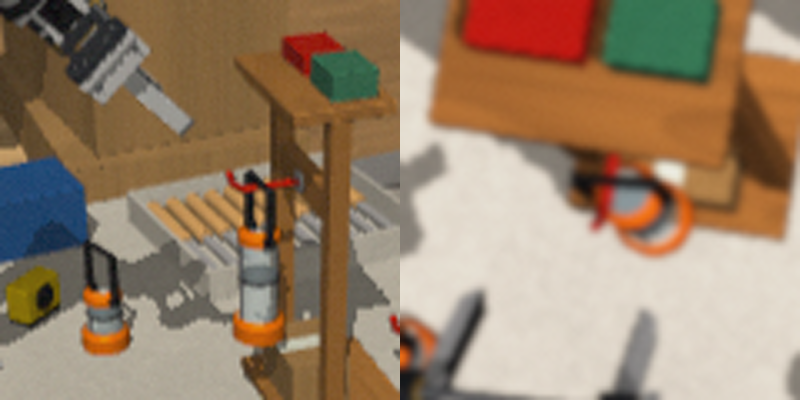

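The tall lantern hangs on the high hook, upright and clear of the carton. Next I'll refine lantern A's pose using the side view as well.

```bash
cat > rA.py <<'E'
from lan import *
ta=lambda u,v:np.array([160+u/6,195+v/6]); sa=lambda u,v:np.array([220+u/3.333,90+v/3.333])
A=lantern(.132,[.48,.35,.3],([None,ta(242,0)[0],ta(0,197)[1]],[ta(54,143),None]),([sa(82,0)[0],sa(131,0)[0],sa(0,355)[1]],[sa(89,243),sa(119,267)])).x
E
python3 - <<'E'
from rA import *
from go import *
print(A)
to([A[0],A[1],.125],A[2],back=.1)
# blackish pixels handle check: orange mask centroid of A in top
im=cv2.imread("pics/side6.png"); 
p=proj("side",[[A[0],A[1],.0],[A[0],A[1],.132]]); print(p)
E
```

```text
[0.49185724 0.35032546 0.3426279 ]
 t 10.7 world d [-0.0642  0.1897 -0.1925] tool cm [-19.1  -18.27   8.55] turn [ 0.297  0.001 -0.32 ] w 0.0942
[[252.01892474 192.60257741]
 [249.85616655 164.33177266]]
```

Emit:
step_arm(increments="0 0 0 0.093 0 -0.102; 0 0 0 0.093 0 -0.102; 0 0 0 0.093 0 -0.102; 0 0 0 0 0 0")

```text
time: 11.1
tool_pos: [0.5046, 0.1386, 0.3748]
ee_rot: [3.141, -0.741, 0.269]
wrist_force: [-0.6, -1.0, -0.2]
width: 0.0941
```

```bash
python3 - <<'E'
from go import *
to([.4915,.351,.125],.325,back=.1)
E
```

```text
t 11.1 world d [-0.0655  0.1948 -0.1904] tool cm [-13.69 -20.52  13.27] turn [ 0.038  0.009 -0.041] w 0.0941
```

Emit:
step_arm(increments="0 0 0 0.038 0.008 -0.041; -1.2 -1.8 1.2 0 0 0; -2.2 -3.3 2.1 0 0 0; -2.2 -3.3 2.1 0 0 0; -2.2 -3.3 2.1 0 0 0")

```text
time: 11.6
tool_pos: [0.4595, 0.2516, 0.2669]
ee_rot: [3.14, -0.752, 0.33]
wrist_force: [0.4, -0.2, 0.1]
width: 0.0944
```

Emit:
step_arm(increments="-2.2 -3.3 2.1 0 0 0; -2.2 -3.3 2.1 0 0 0; -1.4 -2.2 1.5 0 0 0; 0 0 0 0 0 0; 0 0 0 0 0 0")

```text
time: 12.1
tool_pos: [0.4277, 0.3333, 0.1866]
ee_rot: [3.138, -0.751, 0.336]
wrist_force: [0.3, 0.5, 0.4]
width: 0.0939
```

```bash
python3 - <<'E'
from go import *
to([.4915,.351,.125],.325,back=.1)
to([.4915,.351,.125],.325,back=0)
E
```

```text
t 12.1 world d [ 0.0113  0.     -0.0022] tool cm [0.63 0.37 0.89] turn [-0.004 -0.001  0.008] w 0.0939
 t 12.1 world d [ 0.0759  0.0218 -0.0753] tool cm [ 0.62  0.4  10.89] turn [-0.004 -0.001  0.008] w 0.0939
```

Emit:
step_arm(increments="0.6 0.4 0.9 0 0 0; 0 0 3 0 0 0; 0 0 3 0 0 0; 0 0 2.5 0 0 0; 0 0 1.5 0 0 0")

```text
time: 12.6
tool_pos: [0.5073, 0.3527, 0.1123]
ee_rot: [3.14, -0.754, 0.329]
wrist_force: [-0.5, -0.5, 0.5]
width: 0.0939
```

Emit:
step_arm(increments="0 0 0 0 0 0; 0 0 0 0 0 0")

```text
time: 12.8
tool_pos: [0.506, 0.3534, 0.1137]
ee_rot: [3.14, -0.755, 0.33]
wrist_force: [0.7, -0.1, -0.0]
width: 0.0942
```

```bash
python3 - <<'E'
from go import *
to([.4915,.351,.125],.325,back=0)
p,R,o=pose();M=R.as_matrix(); print(o["wrist_force"])
im=snapshot("top"); cv2.imwrite("pics/top7.png",im[:,:,::-1]); s=snapshot("side"); cv2.imwrite("pics/side7.png",s[:,:,::-1])
f=lambda im:cv2.resize(im,(400,400),interpolation=cv2.INTER_CUBIC)
cv2.imwrite("pics/a7.png",np.hstack([f(s[120:220,200:300,::-1]),f(im[170:250,150:230,::-1])]))
E
```

```text
t 12.8 world d [-0.0023  0.0017 -0.0024] tool cm [-0.29 -0.24  0.06] turn [-0.002 -0.005  0.004] w 0.0942
[ 0.72047644 -0.08228656 -0.01306708]
```

Emit:
step_arm(increments="-0.2 -0.2 0 0 0 0; 0 0 0 0 0 0")

```text
time: 13.1
tool_pos: [0.5021, 0.3561, 0.1119]
ee_rot: [3.14, -0.754, 0.333]
wrist_force: [0.3, 0.6, -0.1]
width: 0.0939
```

Emit:
step_arm(increments="0 0 0 0 0 0; 0 0 0 0 0 0; 0 0 0 0 0 0; 0 0 0 0 0 0; 0 0 0 0 0 0", claw=1)

```text
time: 13.6
tool_pos: [0.5024, 0.3563, 0.1113]
ee_rot: [3.14, -0.754, 0.333]
wrist_force: [0.5, 1.0, -0.7]
width: 0.0579
```

Emit:
step_arm(increments="0 0 0 0 0 0; 0 0 0 0 0 0; 0 0 0 0 0 0; 0 0 0 0 0 0")

```text
time: 14.0
tool_pos: [0.5024, 0.3561, 0.1113]
ee_rot: [3.14, -0.754, 0.333]
wrist_force: [-0.7, 1.9, 0.5]
width: 0.058
```

Gripped at 58 mm. Lifting about 16 cm.

Emit:
step_arm(increments="0.7 0 -0.7 0 0 0; 1.4 0 -1.5 0 0 0; 2 0 -2.2 0 0 0; 2 0 -2.2 0 0 0; 2 0 -2.2 0 0 0")

```text
time: 14.5
tool_pos: [0.5002, 0.3544, 0.2295]
ee_rot: [3.137, -0.748, 0.334]
wrist_force: [1.1, -0.5, -3.7]
width: 0.0579
```

Emit:
step_arm(increments="1.7 0 -1.8 0 0 0; 1.1 0 -1.1 0 0 0; 0 0 0 0 0 0; 0 0 0 0 0 0")

```text
time: 14.9
tool_pos: [0.5011, 0.3551, 0.269]
ee_rot: [3.138, -0.749, 0.334]
wrist_force: [0.1, -0.0, -3.4]
width: 0.0576
```

```bash
python3 - <<'E'
from go import *
p,R,o=pose(); print(p,o["wrist_force"],o["joint_positions"].round(2))
s=[.6324,-.1329,-.167]
print(R.inv().apply([-.06,-.2,0])*100)
to(P(*s,-.12,0,p[2]+.0138),-.167)
E
```

```text
[0.50111413 0.35508174 0.26898812] [ 0.13550455 -0.03925494 -3.40643299] [ 0.65 -0.27  1.76 -0.27  0.95  1.96]
[-8.94598811 16.96077554 -8.2644655 ]
 t 14.9 world d [ 0.0256 -0.4702  0.    ] tool cm [-9.5  45.29 -8.69] turn [-0.338 -0.     0.366] w 0.0576
```

Emit:
step_arm(increments="-0.9 1.7 -0.8 0 0 0; -1.6 3.05 -1.5 0 0 0; -1.6 3.05 -1.5 0 0 0; -1.6 3.05 -1.5 0 0 0; -1.6 3.05 -1.5 0 0 0")

```text
time: 15.4
tool_pos: [0.4508, 0.1908, 0.2668]
ee_rot: [3.138, -0.747, 0.336]
wrist_force: [0.9, -1.7, -2.3]
width: 0.0576
```

Emit:
step_arm(increments="-1.6 3.05 -1.5 0 0 0; 0 0 0 -0.085 0 0.091; 0 0 0 -0.085 0 0.091; 0 0 0 -0.085 0 0.091; 0 0 0 -0.085 0 0.091")

```text
time: 15.9
tool_pos: [0.4399, 0.1533, 0.265]
ee_rot: [3.134, -0.738, -0.083]
wrist_force: [-1.1, 0.0, -4.2]
width: 0.0578
```

Emit:
step_arm(increments="0 0 0 0 0 0; 0 0 0 0 0 0")

```text
time: 16.1
tool_pos: [0.44, 0.1558, 0.2652]
ee_rot: [3.133, -0.736, -0.07]
wrist_force: [-0.1, 0.2, -3.8]
width: 0.0575
```

```bash
python3 - <<'E'
from go import *
p,R,o=pose(); print(p,o["wrist_force"],o["joint_positions"].round(2))
s=[.6324,-.1329,-.167]
to(P(*s,-.12,0,p[2]+.0138),-.167)
E
```

```text
[0.43998102 0.15580299 0.26522905] [-0.07996102  0.1702071  -3.80432743] [ 0.5  -0.58  1.96 -0.41  1.15  2.19]
 t 16.1 world d [ 0.0867 -0.2709  0.    ] tool cm [ 7.81 26.35  7.31] turn [-0.057  0.013  0.072] w 0.0575
```

Emit:
step_arm(increments="0 0 0 -0.057 0.013 0.072; 0.5 1.7 0.5 0 0 0; 1 3.4 0.95 0 0 0; 1 3.4 0.95 0 0 0; 1 3.4 0.95 0 0 0")

```text
time: 16.6
tool_pos: [0.4677, 0.0281, 0.2663]
ee_rot: [-3.139, -0.754, -0.171]
wrist_force: [0.5, -0.0, -2.8]
width: 0.058
```

Emit:
step_arm(increments="1 3.4 0.95 0 0 0; 1 3.4 0.95 0 0 0; 1 3.4 0.95 0 0 0; 0.8 2.8 0.8 0 0 0; 0.3 1.1 0.3 0 0 0")

```text
time: 17.1
tool_pos: [0.4991, -0.1239, 0.2649]
ee_rot: [-3.141, -0.753, -0.178]
wrist_force: [-0.3, 1.0, -3.8]
width: 0.0577
```

Emit:
step_arm(increments="0 0 0 0 0 0; 0 0 0 0 0 0")

```text
time: 17.3
tool_pos: [0.4994, -0.1198, 0.2651]
ee_rot: [-3.138, -0.753, -0.176]
wrist_force: [0.2, 0.3, -3.7]
width: 0.0575
```

```bash
python3 - <<'E'
from go import *
p,R,o=pose(); print(p,o["wrist_force"],o["joint_positions"].round(2))
s=[.6324,-.1329,-.167]
for dx in (-.1,.004): to(P(*s,dx,0,.234+.032-.007),-.167)
E
```

```text
[ 0.49938863 -0.11979765  0.26507566] [ 0.205654    0.32687265 -3.70621205] [-0.5  -0.57  1.96  0.26  1.04  1.2 ]
 t 17.3 world d [ 0.047   0.0014 -0.0198] tool cm [ 2.01 -0.94  4.6 ] turn [ 0.002 -0.003 -0.007] w 0.0575
 t 17.3 world d [ 0.1496 -0.0159 -0.0198] tool cm [ 9.59 -1.01 11.71] turn [ 0.002 -0.003 -0.007] w 0.0575
```

Emit:
step_arm(increments="-0.6 -0.5 0.7 0 0 0; -0.7 -0.5 0.8 0 0 0; 1.1 0 1 0 0 0; 1.5 0 1.4 0 0 0; 1.5 0 1.4 0 0 0")

```text
time: 17.8
tool_pos: [0.5581, -0.1165, 0.2448]
ee_rot: [-3.137, -0.753, -0.172]
wrist_force: [-0.5, -0.3, -2.9]
width: 0.0577
```

Emit:
step_arm(increments="1.1 0 1 0 0 0; 0 0 0 0 0 0; 0 0 0 0 0 0")

```text
time: 18.1
tool_pos: [0.5719, -0.1196, 0.2448]
ee_rot: [-3.136, -0.751, -0.173]
wrist_force: [-0.4, -0.6, -3.6]
width: 0.0579
```

```bash
python3 - <<'E'
from go import *
p,R,o=pose(); print(p,o["wrist_force"])
s=[.6324,-.1329,-.167]
to(P(*s,.004,0,.234+.032-.007),-.167)
E
```

```text
[ 0.5718688  -0.11955791  0.24484919] [-0.36394366 -0.62187911 -3.58790042]
 t 18.1 world d [ 0.0771 -0.0161  0.0004] tool cm [5.78 0.29 5.34] turn [-0.001 -0.001 -0.004] w 0.0579
```

Emit:
step_arm(increments="1.2 0.1 1.1 0 0 0; 1.2 0.1 1.1 0 0 0; 1.2 0 1.1 0 0 0; 1.2 0 1.1 0 0 0; 0.9 0 0.9 0 0 0")

```text
time: 18.6
tool_pos: [0.6486, -0.1359, 0.2467]
ee_rot: [-3.137, -0.754, -0.174]
wrist_force: [-0.4, 0.2, -2.5]
width: 0.0575
```

Emit:
step_arm(increments="0 0 0 0 0 0; 0 0 0 0 0 0")

```text
time: 18.8
tool_pos: [0.6479, -0.1359, 0.2463]
ee_rot: [-3.137, -0.752, -0.174]
wrist_force: [0.1, -0.5, -4.1]
width: 0.0577
```

```bash
python3 - <<'E'
from go import *
p,R,o=pose(); print(p,o["wrist_force"])
s=[.6324,-.1329,-.167]
to(P(*s,.004,0,.234+.004-.007),-.167)
a=snapshot("side");b=snapshot("top")
cv2.imwrite("pics/side8.png",a[:,:,::-1]);cv2.imwrite("pics/top8.png",b[:,:,::-1])
# red (hook) vs bar pixels
bar=P(*s,0,0,.266); print(proj("side",p-.0188*R.as_matrix()[:,2]+[0,0,.007]),proj("side",P(*s,-.031,0,.254)),proj("side",P(*s,0,0,.234)))
hsv=cv2.cvtColor(a,cv2.COLOR_RGB2HSV)[165:205,325:370]; m=((hsv[...,0]<5)|(hsv[...,0]>174))&(hsv[...,1]>150)&(hsv[...,2]>90); ys,xs=np.nonzero(m); print(sorted(zip(xs+325,ys+165))[:40])
E
```

```text
[ 0.64786778 -0.13588769  0.24630311] [ 0.0613788  -0.5326646  -4.09565501]
 t 18.8 world d [ 0.0011  0.0002 -0.0291] tool cm [-1.91 -0.03  2.19] turn [ 0.    -0.002 -0.005] w 0.0577
[[347.28328037 179.17637833]] [[336.9822607  184.39976069]] [[345.80478432 188.39414571]]
[(np.int64(337), np.int64(186)), (np.int64(338), np.int64(185)), (np.int64(338), np.int64(186)), (np.int64(338), np.int64(187)), (np.int64(338), np.int64(188)), (np.int64(339), np.int64(188)), (np.int64(339), np.int64(189)), (np.int64(340), np.int64(189)), (np.int64(341), np.int64(189)), (np.int64(341), np.int64(190)), (np.int64(342), np.int64(189)), (np.int64(342), np.int64(190)), (np.int64(343), np.int64(189)), (np.int64(343), np.int64(190)), (np.int64(343), np.int64(191)), (np.int64(344), np.int64(189)), (np.int64(344), np.int64(190)), (np.int64(345), np.int64(189)), (np.int64(345), np.int64(190)), (np.int64(346), np.int64(189)), (np.int64(346), np.int64(190)), (np.int64(347), np.int64(189)), (np.int64(347), np.int64(190)), (np.int64(348), np.int64(189)), (np.int64(357), np.int64(187)), (np.int64(357), np.int64(188)), (np.int64(358), np.int64(187)), (np.int64(359), np.int64(187)), (np.int64(359), np.int64(188))]
```

The hook's red pixels match the model to 1 px, and there was no contact force on the way in. Lowering as before.

Emit:
step_arm(increments="-0.5 0 0.6 0 0 0; -0.5 0 0.6 0 0 0; -0.4 0 0.5 0 0 0; -0.2 0 0.3 0 0 0; 0 0 0 0 0 0")

```text
time: 19.4
tool_pos: [0.6502, -0.1367, 0.2196]
ee_rot: [-3.136, -0.751, -0.175]
wrist_force: [-0.1, 0.7, -4.1]
width: 0.058
```

Emit:
step_arm(increments="-0.1 0 0.15 0 0 0; -0.1 0 0.15 0 0 0; 0 0 0 0 0 0")

```text
time: 19.7
tool_pos: [0.6513, -0.1369, 0.2177]
ee_rot: [-3.137, -0.754, -0.175]
wrist_force: [-0.6, 0.9, -3.2]
width: 0.0576
```

Emit:
step_arm(increments="-0.1 0 0.1 0 0 0; 0 0 0 0 0 0; 0 0 0 0 0 0")

```text
time: 20.0
tool_pos: [0.6515, -0.137, 0.2168]
ee_rot: [-3.137, -0.754, -0.175]
wrist_force: [0.8, 0.1, -2.9]
width: 0.0578
```

Emit:
step_arm(increments="-0.05 0 0.06 0 0 0; 0 0 0 0 0 0")

```text
time: 20.2
tool_pos: [0.6516, -0.137, 0.2166]
ee_rot: [-3.137, -0.755, -0.175]
wrist_force: [-1.4, 0.1, -0.8]
width: 0.058
```

Emit:
step_arm(increments="-0.05 0 0.06 0 0 0; 0 0 0 0 0 0")

```text
time: 20.4
tool_pos: [0.6519, -0.1371, 0.2164]
ee_rot: [-3.138, -0.756, -0.175]
wrist_force: [-3.0, 0.4, 2.5]
width: 0.0578
```

The handle is seated: the load has gone from -4 to +2.5 N. Releasing and backing off along the tool axis.

Emit:
step_arm(increments="0 0 0 0 0 0; 0 0 0 0 0 0; 0 0 0 0 0 0; 0 0 0 0 0 0; 0 0 0 0 0 0", claw=-1)

```text
time: 20.9
tool_pos: [0.6514, -0.1369, 0.2147]
ee_rot: [-3.137, -0.754, -0.175]
wrist_force: [-0.4, 0.2, 0.5]
width: 0.0927
```

Emit:
step_arm(increments="0 0 0 0 0 0; 0 0 -0.5 0 0 0; 0 0 -1 0 0 0; 0 0 -2 0 0 0; 0 0 -3 0 0 0")

```text
time: 21.4
tool_pos: [0.6064, -0.1291, 0.2613]
ee_rot: [-3.136, -0.751, -0.175]
wrist_force: [0.0, 0.5, 0.4]
width: 0.0941
```

Emit:
step_arm(increments="0 0 -3 0 0 0; 0 0 -3 0 0 0; 0 0 -3 0 0 0; 0 0 -3 0 0 0; 0 0 -1 0 0 0")

```text
time: 21.9
tool_pos: [0.519, -0.1145, 0.3626]
ee_rot: [-3.14, -0.762, -0.173]
wrist_force: [0.4, 0.3, 0.9]
width: 0.094
```

Emit:
step_arm(increments="0 0 0 0 0 0; 0 0 0 0 0 0; 0 0 0 0 0 0; 0 0 0 0 0 0; 0 0 0 0 0 0")

```text
time: 22.4
tool_pos: [0.52, -0.1145, 0.3554]
ee_rot: [-3.136, -0.751, -0.175]
wrist_force: [0.4, -0.2, -1.0]
width: 0.094
```

```bash
python3 - <<'E'
from go import *
import subprocess
a=snapshot("side").astype(int);b=snapshot("top").astype(int)
f=lambda im,w,h:cv2.resize(im.astype(np.uint8),(w,h),interpolation=cv2.INTER_CUBIC)
cv2.imwrite("pics/fin.png",np.hstack([f(a[90:350,230:410,::-1],415,600),np.vstack([f(b[110:260,190:470,::-1],380,204),f(a[165:265,320:380,::-1],380,396)])]))
for _ in range(20): a2=snapshot("side").astype(int)
for nm,c in (("high",(270,100,50,120)),("low",(325,150,60,110))):
    x,y,w,h=c; print(nm,"max/mean change over 1 s",np.abs(a2-a)[y:y+h,x:x+w].max(),np.abs(a2-a)[y:y+h,x:x+w].mean())
print(get_obs()["time"])
E
```

```text
high max/mean change over 1 s 74 4.0045
low max/mean change over 1 s 21 2.064949494949495
23.5
```

View pics/fin.png

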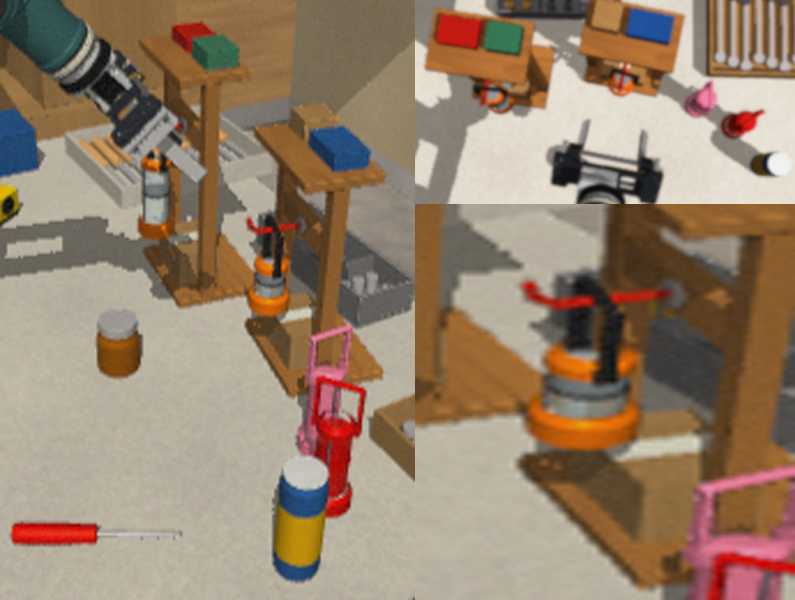

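Both lanterns hang, with the low hook's bar through the short handle, and the jar, can and look-alikes are still upright. The gripper was inside the high crop for the stillness check, so I'll back away and check again.

Emit:
step_arm(increments="-1.5 0 -1.4 0 0 0; -2.2 0 -2 0 0 0; -2.2 0 -2 0 0 0; -1.5 0 -1.4 0 0 0; 0 0 0 0 0 0")

```text
time: 24.0
tool_pos: [0.4203, -0.0981, 0.3549]
ee_rot: [-3.136, -0.752, -0.178]
wrist_force: [-0.4, -0.1, -0.0]
width: 0.094
```

Emit:
step_arm(increments="0 0 0 0 0 0; 0 0 0 0 0 0; 0 0 0 0 0 0; 0 0 0 0 0 0; 0 0 0 0 0 0")

```text
time: 24.5
tool_pos: [0.4209, -0.0971, 0.3562]
ee_rot: [-3.137, -0.754, -0.174]
wrist_force: [-0.1, 0.1, 0.6]
width: 0.0941
```

```bash
python3 - <<'E'
from h import *
def cen(n,im):
    h=cv2.cvtColor(im,cv2.COLOR_RGB2HSV); m=(h[...,0]>7)&(h[...,0]<16)&(h[...,1]>215)&(h[...,2]>130); o=[]
    for x,y,w,hh in ((280,130,35,75),(330,180,30,50)) if n=="side" else ((205,160,45,35),(325,150,40,35)):
        ys,xs=np.nonzero(m[y:y+hh,x:x+w]); o+=[xs.mean()+x,ys.mean()+y,len(xs)]
    return np.round(o,2)
I=[]
for k in range(16):
    a=snapshot("side"); I.append(a.astype(int))
    if k%3==0: print(cen("side",a),cen("top",snapshot("top")))
d=lambda i,j,c:np.abs(I[i]-I[j])[c[1]:c[1]+c[3],c[0]:c[0]+c[2]].mean().round(2)
for nm,c in (("high",(285,140,30,60)),("low",(330,180,30,50)),("table",(250,320,60,60))): print(nm,[d(0,j,c) for j in (1,5,10,15)])
print(proj("side",[.592,.134,.101]),proj("side",[.632,-.133,.106])); print(get_obs()["time"],get_obs()["qvel"].round(3))
E
```

```text
[297.23 180.84 120.   346.21 216.39 167.  ] [245.15 183.85  13.   344.44 172.44  36.  ]
[297.27 180.58 120.   346.27 216.41 162.  ] [245.07 183.93  14.   344.44 172.44  36.  ]
[297.16 180.7  118.   346.2  216.47 167.  ] [245.07 183.93  14.   343.97 172.24  38.  ]
[297.29 180.51 119.   346.16 216.34 166.  ] [245.07 183.93  14.   344.44 172.44  36.  ]
[297.25 180.44 121.   346.22 216.26 163.  ] [245.07 183.93  14.   344.44 172.44  36.  ]
[297.2  180.36 120.   346.26 216.32 164.  ] [245.07 183.93  14.   343.85 172.23  39.  ]
high [np.float64(1.97), np.float64(1.97), np.float64(2.07), np.float64(2.0)]
low [np.float64(2.14), np.float64(2.1), np.float64(2.11), np.float64(2.06)]
table [np.float64(1.61), np.float64(1.61), np.float64(1.64), np.float64(1.6)]
[[296.65728346 189.52469399]] [[343.62358455 221.64819885]]
25.6 [-0.     0.     0.001  0.002 -0.001 -0.001]
```

The picture difference doesn't grow with time, so what's left is camera noise and both lanterns are still. Handing in.

```bash
python3 -c "
from bench import *
print(close_job())"
```

```text
the job is handed in; nothing more can be done
None
```

Both lanterns are hanging by their handles: the tall one on the high (left) stand first, then the short one on the low (right) stand. I handed the job in at about 25.6 s of the allowed 69 s.

- **Method:** I gripped each handle across its legs with the tool tilted 43° forward. I then passed it over the hook tip, lowered it until the hook took the weight, released and backed off.
- **Grip and seating:** the gripper opening was about 58 mm on both lanterns, matching the handles. The weight on the wrist (about 4 N) dropped away as each handle seated. No wrist force reading went above about 5 N.
- **Final picture:** both lanterns were on their hooks and clear of the cartons. The jar, the can and the pink and red look-alikes were upright.
- **Stillness:** the first check showed a large change around the high lantern, but the gripper was in that part of the picture. After I backed the arm away, neither lantern moved by more than noise (about half a pixel) over roughly a second. I had no picture views left, so this repeat check was by numbers only.

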